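# Seat the mould block in the drilling jig and swing the latch behind it

## Robot

A 6-joint arm with a two-finger parallel gripper is mounted at the origin on a cart in front of the work surface, level with it; the furniture and walls round the work are solid. World frame = base frame: x ahead of the robot, y to its left, z up, the work surface at z = 0. Lengths are in m, angles in degrees, forces in N, time in s.
With the tool pointing down it reaches from about 0.3 to 0.75 m from the base axis. Payload 8.5 kg.
Tool frame: the origin (TCP) lies at the very end of the fingers, on their centre line; the grasp point (between the pads) lies 19 mm behind it (manip.grip_point_offset is the distance from the TCP to the grasp point, in m); z points along the fingers, y is the line along which they close (so a half turn about z gives the same grasp; the last joint's range is limited). The gripper opens to 88 mm and grips with 3 to 60 N. Pads are 18 mm wide; open, the fingers measure 123 mm over their backs; the gripper's body (75 mm by 187 mm) begins 45 mm behind the grasp point.
Start: joints at [63.18, 21.807, 74.336, -0, 83.858, -12.336], TCP at [0.138, 0.533, 0.239] pointing down, gripper open.
Joint ranges: [-178.18, 178.18], [-50.72, 133.34], [12.68, 142.11], [-81.47, 261.47], [9.98, 163.14], [-165.26, 165.26]. Speed limits (degrees/s): [136.94, 136.94, 180, 180, 180, 180].

## Interface

Orientations are given as [roll, pitch, yaw] about the fixed x, y, z axes, in that order (R = Rz(yaw) Ry(pitch) Rx(roll)).
In Python, from workcell import manip, read_camera, camera_model, workorder gives the robot as it stands.
- The arm moves only by the shell command python3 -m creep 'ROWS'. ROWS is JSON, a list of rows, each an object of numbers: "x", "y", "z": the shift along the tool's x, y, z in mm; "rx", "ry", "rz": the turn, a rotation vector about the tool's x, y, z in rad; "claw": the closure, from 0 (fully open) to 1 (shut). In form: [{"x": .., "y": .., "z": .., "rx": .., "ry": .., "rz": .., "claw": ..}, ...]. A call has 1 to 5 rows; each row is the pose to reach, as a shift and turn from the pose commanded when the call began, along the tool's axes at that moment; what a row does not reach only later rows make up. A row lasts 1/8 s, in which the tool goes at most 62.5 mm and 10.7 degrees, less where a joint would pass 70% of its speed; a pose out of reach is approached as far as the arm can. A call with a gripper value outside its range is refused whole. The fingers move at their own pace and stop on an object; the grip force is fixed at half the most. Time passes only in rows, so rows that repeat a pose let the fingers close. It gives the time, the measured TCP pose, the force, the opening and the grip force at its end, in the units of the state.
- manip.get_state(): the state, without advancing time (a new reading comes with each control period).
- read_camera(name): name is "scene" or "side" or "wrist"; returns the picture (420x560x3 uint8, red, green, blue); there is no depth.
- camera_model(name): a dict with "mtx" (3x3 intrinsics, pixels), "rvec" (rotation vector, rad) and "tvec" (3), from world to camera coordinates, as OpenCV has them; the wrist camera has in their place "hand_eye" (4x4, takes a point from camera to tool coordinates, whose origin is the TCP and whose axes are the flange's). Camera axes: x right, y down, z forward; pixel columns grow to the right and rows downward; lengths in m; the calibration is good to about 2 mm. A picture is of the moment at which its call begins: read the wrist's pose just before it. camera_model takes no time and is no camera call.
- workorder.hand_in(): hands the job in; it is judged then, once.
The state is a dict: "time": time; "q": joint angles; "qd": joint speeds; "tau": joint torques, N m; "eef_pos": TCP position; "tcp_rot": TCP orientation; "wrist_force": force on the tool from outside, world axes, zero at the start; "torque": the same for the moment, N m; "finger_gap": opening from 0.0 (shut) to 1.0 (fully open); "grasp_force": force on a finger pad.
Only numpy, scipy, OpenCV 4.12 (cv2) and the standard library are available. Lean on these libraries where they do the work, as an engineer would, in place of code of your own. Each camera call takes 0.05 s, during which the arm holds its last target. There are 200 camera calls.

## Task

The aluminium mould block lies skewed on the plate of the drilling jig. With the fingertips push it round and in, working on one corner and then the other, until its far long face lies flush along the fence and its left end touches the end stop, and then push the swing latch round behind it until it is fully closed. Only push: the block stays flat on the plate and is not lifted or tipped, the latch stays open until the block is home, and the tools, bottle and tin round the jig stay where they are.

Things in the scene. Friction and masses are not known exactly. Their poses are not given: they have to be found in the camera images.
- drill_jig: Drilling jig fixed to the bench: aluminium plate 270 (x) x 290 (y) x 12 mm with a grid of 8 mm holes, carrying a fence, an end stop and a latch. Origin: centre of the plate's underside, on the bench; x points to the fence (away from the robot), y to the end stop (left), z up. A block that is home has its centre at x +55, y +15 mm in this frame, its axes parallel to the jig's.
- seat (a point): Point at the foot of the fence's inner face where the middle of the block's far face belongs (jig x +100, y +15, z +12 mm). The fence is a steel bar along jig y, inner face at x +100, from y -125 to +75, top 28 mm above the plate's top.
- stop_face (a point): Foot of the end stop's inner face (jig x +65, y +75, z +12 mm). The stop is a steel block from x +43 to +87, 26 mm high above the plate's top; the block's left end belongs against it.
- mould_block: Aluminium block 90 (x) x 120 (y) x 40 mm: four bores and a 2.5 mm recess in its top, two brass-ringed ports in its near long face. About 0.85 kg, too wide to grip; slides on the plate under about 3 to 7 N. Origin: centre of its underside; x is the normal of its far long face, y points to its left end. Starts 60 to 95 mm short of home, 40 to 70 right of it, turned up to 0.7 rad.
- block_face (a point): Middle of the lower edge of the block's far long face (45 mm along x from the block's origin). Friction is about 0.6 everywhere (0.8 to 1.2 times that), so a skewed block whose leading corner already touches the fence can jam when its lagging corner is pushed straight at the fence; it turns freely when the fingertip follows the arc round the leading corner.
- latch (a joint): Swing latch, a level steel bar turning about an upright pivot. 0 = fully open, grows counter-clockwise seen from above, 2.094 rad = fully closed against its stop (bar points to jig -y, across behind the block). From the pivot the bar points to jig angle 2.618 rad + joint value (from jig x towards jig y). Light friction (0.08 N m); it stays where left. Starts between 0 and 0.45 rad.
- latch_hinge (a point): On the latch's pivot axis (jig x -5, y +100 mm), at the height of the bar's top, 25 mm above the plate's top. The bar is 16 mm wide, reaches 96 mm from the pivot, and lies 9 to 25 mm above the plate's top. On its block side, 62 mm from the pivot, a pressure pad stands 14 mm out from the bar's middle line; closed, it clears a block that is home by 1 mm.
- latch_post (a point): Middle of the top of the latch's black thumb post, a pin 15 mm thick standing 28 mm up from the bar's top near its free end, 86 mm from the pivot (this point is 53 mm above the plate's top).
- hex_keys: Folding hex key set with a red case, 30 x 90 x 26 mm, on the bench left of the jig. Origin: centre of its underside. To be left alone.
- spanner_13: Combination spanner, 34 x 167 x 8 mm, on the bench right of the jig. Origin: centre of its underside. To be left alone.
- screw_tin: Green striped tin, 70 mm across, 62 high, on the bench right of the fence. Origin: centre of its underside. To be left alone.
- oil_bottle: Red oil bottle, 38 mm across, 124 high, on the bench left of the fence. Origin: centre of its underside. To be left alone.
- tape_measure: Yellow tape measure, 37 x 80 x 62 mm, on the bench beside the near right corner of the jig. Origin: centre of its underside. To be left alone.
- sanding_block: Orange sanding block, 64 x 112 x 33 mm, on the bench to the left, in front. Origin: centre of its underside. To be left alone.
- g_clamp: Blue G clamp lying flat, 128 x 83 x 18 mm, on the bench farther right. Origin: centre of its underside. To be left alone.

How it is judged (in metres and radians):
On the way:
1. the block is home: flush along the fence and against the end stop, with the latch still open (x of block_face in the frame of drill_jig above 0.097 m and y of block_face in the frame of drill_jig above 0.0115 m and angle between the x axis of mould_block and the x axis of drill_jig, either way round below 0.03 rad and value of joint latch below 1 rad), for 0.2 s.
At the end, for the whole second after the job is handed in: The block lies flat on the plate, its far long face within 3 mm of the fence and within 0.03 rad of parallel, its left end within 3.5 mm of the end stop, at rest; the latch is closed (2.03 rad or more) (value of joint latch above 2.03 rad and x of block_face in the frame of drill_jig above 0.097 m and y of block_face in the frame of drill_jig above 0.0115 m and angle between the x axis of mould_block and the x axis of drill_jig, either way round below 0.03 rad and angle between mould_block's own z axis and vertical below 0.04 rad and z of mould_block in the frame of drill_jig below 0.015 m and linear speed of mould_block below 0.01 m/s); the robot touches nothing.
It fails at once if the block is lifted (more than 8 mm) or tipped (more than 0.2 rad) (z of mould_block in the frame of drill_jig above 0.02 m or angle between mould_block's own z axis and vertical above 0.2 rad).
It fails at once if the block is pushed with the arm or the gripper's body instead of the fingers (contact force between the arm and mould_block above 5 N).
It fails at once if the latch is swung shut while the block is not home (value of joint latch above 1.3 rad and (x of block_face in the frame of drill_jig below 0.09 m or y of block_face in the frame of drill_jig below 0.005 m)).
It fails at once if something that should be left alone is moved by more than 20 mm (distance of any of hex_keys, spanner_13, screw_tin, oil_bottle, tape_measure, sanding_block, g_clamp from where it was at the start of the episode above 0.02 m).
It also fails if it takes over 64 s, if anything falls off the work surface, if the arm or the gripper's body presses on something with over 40 N, if the wrist force passes 120 N, or if a joint passes its speed limit or range.

## Working session

There is one attempt and no reset: what is moved stays moved. The work goes in short steps, Python scripts to look and compute and a shell command to move; the robot and the scene stay as the last step left them, time stands still between calls to the robot, and variables do not carry over. Pictures are saved under pics/ and viewed, at most 10 in all, crops included, and the job is handed in when it is done.

```bash
mkdir -p pics; cat > h.py <<'E'
import numpy as np, cv2
from workcell import manip, read_camera, camera_model, workorder
from scipy.spatial.transform import Rotation as R
def ray(name,px):
    m=camera_model(name); K=np.array(m["mtx"]); Rm=cv2.Rodrigues(np.array(m["rvec"],float))[0]; t=np.array(m["tvec"],float).ravel()
    p=np.atleast_2d(px).astype(float); d=np.c_[p,np.ones(len(p))]@np.linalg.inv(K).T@Rm
    return -Rm.T@t, d
def onz(name,px,z):
    o,d=ray(name,px); return o+d*((z-o[2])/d[:,2])[:,None]
def proj(name,P):
    m=camera_model(name); return cv2.projectPoints(np.atleast_2d(P).astype(float),np.array(m["rvec"],float),np.array(m["tvec"],float),np.array(m["mtx"],float),None)[0][:,0]
E
python3 - <<'E'
from h import *
s=manip.get_state(); print(s)
for n in("scene","side"):
    im=read_camera(n); cv2.imwrite(f"pics/{n}0.png",im[...,::-1]); 
    o,_=ray(n,[0,0]); print(n,o)
E
```

```text
{'time': 0.0, 'q': array([ 6.31800600e+01,  2.18407277e+01,  7.43856018e+01, -1.82069314e-04,
        8.38567912e+01, -1.23352865e+01]), 'qd': array([-0.09123075, -0.08795967,  0.06268446, -0.00184865, -0.08233954,
        0.02522568]), 'tau': array([-2.52793398e-03, -4.37943113e+01, -2.24557632e+01,  7.12966290e-02,
        3.53098393e-02, -8.07537913e-05]), 'eef_pos': array([0.13743423, 0.53226017, 0.23813523]), 'tcp_rot': array([-1.79918760e+02, -1.75804275e-02,  1.65515354e+02]), 'wrist_force': array([ 0.08108891, -0.52648437, -0.10132503]), 'torque': array([ 0.02655595, -0.01009642, -0.02649583]), 'grasp_force': 0.0, 'finger_gap': 0.9984848993660645}
scene [-0.02340858 -0.76449584  1.05916386]
side [-0.08285605 -0.73500406  1.0955192 ]
```

View pics/scene0.png

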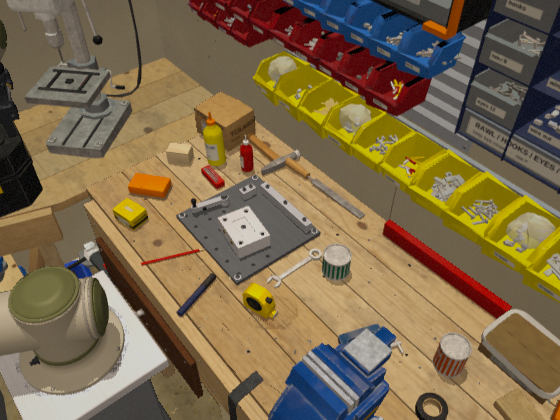

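View pics/side0.png

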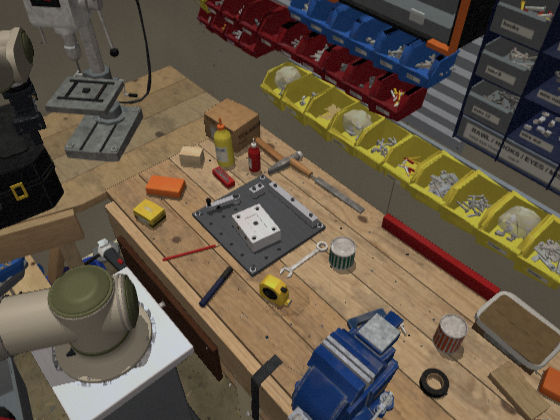

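The scene picture shows the dark plate with corners at about (178,215), (256,177), (319,233) and (237,278). The light block is around (244,230), the latch around (207,204) and the fence along (262,183)-(312,230). The side view is nearly the same.

```bash
python3 - <<'E'
from h import *
a=cv2.imread("pics/scene0.png")
print("plate",onz("scene",[[178,215],[256,177],[319,233],[237,278]],.012).round(3).tolist())
c=cv2.resize(a[165:290,165:330],None,fx=4.8,fy=4.8,interpolation=cv2.INTER_CUBIC); cv2.imwrite("pics/c0.png",c)
print(camera_model("wrist")["hand_eye"],camera_model("wrist")["mtx"])
E
```

```text
plate [[0.394, 0.191, 0.012], [0.653, 0.18, 0.012], [0.649, -0.1, 0.012], [0.394, -0.084, 0.012]]
[[-1.55436834e-04 -9.58110648e-01 -2.86398257e-01  7.45149722e-02]
 [ 9.99999920e-01 -4.36116507e-05 -3.96832146e-04  5.30123262e-05]
 [ 3.67718803e-04 -2.86398296e-01  9.58110579e-01 -1.46227978e-01]
 [ 0.00000000e+00  0.00000000e+00  0.00000000e+00  1.00000000e+00]] [[316.03764634   0.         283.41880085]
 [  0.         316.03764634 211.1176943 ]
 [  0.           0.           1.        ]]
```

View pics/c0.png

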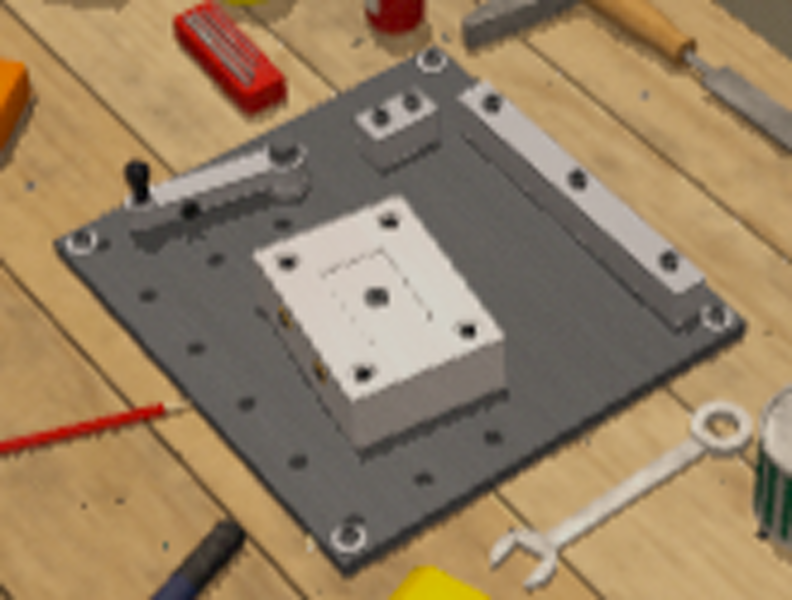

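The crop shows these pixel positions:
- **Plate corners:** (55,242), (432,48), (745,325) and (347,567).
- **Block top corners:** (253,253), (402,195), (505,335) and (352,400). The brass ports are in the near face.
- **Latch:** the post top is at (137,168) and the pivot at (287,150).

```bash
cat >> h.py <<'E'
def fitrect(P,model):
    P=P[:,:2]; c=P.mean(0); mc=model.mean(0); H=(model-mc).T@(P-c); a=np.arctan2(H[0,1]-H[1,0],H[0,0]+H[1,1])
    Rm=np.array([[np.cos(a),-np.sin(a)],[np.sin(a),np.cos(a)]]); t=c-Rm@mc
    return t,a,np.linalg.norm(model@Rm.T+t-P,axis=1)
E
python3 - <<'E'
from h import *
f=lambda l:np.array(l)/4.8+165-0.4
pl=onz("scene",f([[55,242],[432,48],[745,325],[347,567]]),.012)
t,a,e=fitrect(pl,np.array([[-.135,.145],[.135,.145],[.135,-.145],[-.135,-.145]])); print("jig",t,a,e)
bl=onz("scene",f([[253,253],[402,195],[505,335],[352,400]]),.052)
tb,ab,eb=fitrect(bl,np.array([[-.045,.06],[.045,.06],[.045,-.06],[-.045,-.06]])); print("blk",tb,ab,eb)
post=onz("scene",f([[137,168]]),.065)[0,:2]; piv=onz("scene",f([[287,150]]),.037)[0,:2]
Ri=np.array([[np.cos(a),np.sin(a)],[-np.sin(a),np.cos(a)]])
print("in jig: blk",Ri@(tb-t),ab-a,"post",Ri@(post-t),"piv",Ri@(piv-t))
s=manip.get_state();Rt=R.from_euler('xyz',s['tcp_rot'],degrees=True)
# view pose: TCP ~ (.43,.04,.30) yaw 180
print("shift mm",Rt.inv().apply(np.array([.40,.05,.32])-s['eef_pos'])*1000)
print(Rt.as_matrix().round(3))
E
```

```text
jig [0.5206685  0.04744564] -0.01499300486158927 [0.00181245 0.00186457 0.00161969 0.00166053]
blk [0.4884013  0.01563935] -0.16580981793597763 [0.00052758 0.00054525 0.00026159 0.00029195]
in jig: blk [-0.03178672 -0.03228649] -0.15081681307438835 post [-0.0883222   0.11746552] piv [-0.00014328  0.10304289]
shift mm [-374.80710566 -401.40344512  -81.35724569]
[[-0.968  0.25  -0.001]
 [ 0.25   0.968 -0.001]
 [ 0.    -0.001 -1.   ]]
```

```bash
python3 -m creep '[{"x":-40,"y":-42,"z":0,"claw":0.32},{"x":-80,"y":-84,"claw":0.32},{"x":-120,"y":-126,"claw":0.32},{"x":-160,"y":-168,"claw":0.32},{"x":-200,"y":-210,"claw":0.32}]'; python3 -m creep '[{"x":-40,"y":-42,"z":0,"claw":0.32},{"x":-80,"y":-84,"z":0,"claw":0.32},{"x":-120,"y":-126,"z":0,"claw":0.32},{"x":-160,"y":-168,"z":0,"claw":0.32,"rz":-0.04},{"x":-198,"y":-209,"z":0,"claw":0.32,"rz":-0.087}]'; python3 -m creep '[{"z":0,"claw":0.32},{"z":0,"claw":0.32}]'
python3 - <<'E'
from h import *
s=manip.get_state(); im=read_camera("wrist"); cv2.imwrite("pics/w1.png",im[...,::-1]); np.save("w1.npy",np.r_[s['eef_pos'],s['tcp_rot']]); print(s['eef_pos'],s['tcp_rot'],s['finger_gap'])
E
```

```text
[0.13746312 0.53230089 0.23824223] [-1.79930975e+02 -1.26856837e-02  1.65515385e+02] 1.0011695933638276validation failed for argument at $[0]...
validation failed for argument at $[0]...
validation failed for argument at $[0]...
```

View pics/w1.png

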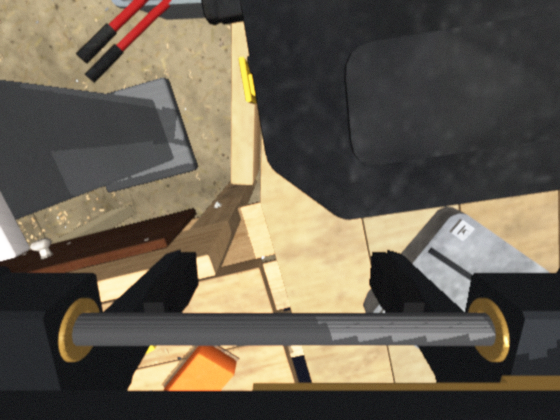

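The wrist view looks toward tool +x, back past the robot, so I'll turn the tool to yaw of about -10° to get the camera over the block. Rows need every key.

```bash
python3 -m creep '[{"x":-40,"y":-42,"z":0,"rx":0,"ry":0,"rz":0,"claw":0.32},{"x":-80,"y":-84,"z":0,"rx":0,"ry":0,"rz":0,"claw":0.32},{"x":-120,"y":-126,"z":0,"rx":0,"ry":0,"rz":0,"claw":0.32},{"x":-160,"y":-168,"z":0,"rx":0,"ry":0,"rz":0,"claw":0.32},{"x":-200,"y":-210,"z":0,"rx":0,"ry":0,"rz":0,"claw":0.32}]'; python3 -m creep '[{"x":-40,"y":-42,"z":0,"rx":0,"ry":0,"rz":0.1,"claw":0.32},{"x":-80,"y":-84,"z":0,"rx":0,"ry":0,"rz":0.25,"claw":0.32},{"x":-120,"y":-126,"z":0,"rx":0,"ry":0,"rz":0.42,"claw":0.32},{"x":-160,"y":-168,"z":0,"rx":0,"ry":0,"rz":0.6,"claw":0.32},{"x":-198,"y":-209,"z":0,"rx":0,"ry":0,"rz":0.75,"claw":0.32}]'; python3 -m creep '[{"x":0,"y":0,"z":0,"rx":0,"ry":0,"rz":0.18,"claw":0.32},{"x":0,"y":0,"z":0,"rx":0,"ry":0,"rz":0.36,"claw":0.32},{"x":0,"y":0,"z":0,"rx":0,"ry":0,"rz":0.54,"claw":0.32},{"x":0,"y":0,"z":0,"rx":0,"ry":0,"rz":0.72,"claw":0.32},{"x":0,"y":0,"z":0,"rx":0,"ry":0,"rz":0.9,"claw":0.32}]'; python3 -m creep '[{"x":0,"y":0,"z":0,"rx":0,"ry":0,"rz":0.18,"claw":0.32},{"x":0,"y":0,"z":0,"rx":0,"ry":0,"rz":0.36,"claw":0.32},{"x":0,"y":0,"z":0,"rx":0,"ry":0,"rz":0.54,"claw":0.32},{"x":0,"y":0,"z":0,"rx":0,"ry":0,"rz":0.72,"claw":0.32},{"x":0,"y":0,"z":0,"rx":0,"ry":0,"rz":0.9,"claw":0.32}]'
```

```text
time: 0.78
eef_pos: [0.2791, 0.2775, 0.2388]
tcp_rot: [180.0, 0.0, 165.5]
wrist_force: [0.6, 0.0, 0.0]
finger_gap: 0.677
grasp_force: 0.0
time: 1.4
eef_pos: [0.4187, 0.0253, 0.2387]
tcp_rot: [180.0, 0.0, 122.2]
wrist_force: [1.0, 0.4, -0.8]
finger_gap: 0.679
grasp_force: 0.0
time: 2.02
eef_pos: [0.418, 0.0273, 0.2386]
tcp_rot: [-180.0, 0.0, 70.6]
wrist_force: [0.4, -0.2, 0.1]
finger_gap: 0.676
grasp_force: 0.0
time: 2.65
eef_pos: [0.418, 0.0273, 0.2386]
tcp_rot: [-180.0, 0.0, 19.1]
wrist_force: [0.5, 0.8, -0.6]
finger_gap: 0.682
grasp_force: 0.0
```

```bash
python3 -m creep '[{"x":0,"y":0,"z":0,"rx":0,"ry":0,"rz":0.17,"claw":0.32},{"x":0,"y":0,"z":0,"rx":0,"ry":0,"rz":0.34,"claw":0.32},{"x":0,"y":0,"z":0,"rx":0,"ry":0,"rz":0.5,"claw":0.32},{"x":0,"y":0,"z":0,"rx":0,"ry":0,"rz":0.5,"claw":0.32},{"x":0,"y":0,"z":0,"rx":0,"ry":0,"rz":0.5,"claw":0.32}]'
cat >> h.py <<'E'
def wsnap(fn):
    s=manip.get_state(); im=read_camera("wrist"); cv2.imwrite(f"pics/{fn}.png",im[...,::-1]); np.save(f"{fn}.npy",np.r_[s['eef_pos'],s['tcp_rot']]); print(s['eef_pos'],s['tcp_rot'],s['finger_gap'])
def wonz(fn,px,z):
    p=np.load(f"{fn}.npy"); T=np.eye(4); T[:3,:3]=R.from_euler('xyz',p[3:],degrees=True).as_matrix(); T[:3,3]=p[:3]
    m=camera_model("wrist"); T=T@np.array(m["hand_eye"]); K=np.array(m["mtx"]); p=np.atleast_2d(px).astype(float)
    d=np.c_[p,np.ones(len(p))]@np.linalg.inv(K).T@T[:3,:3].T; o=T[:3,3]
    return o+d*((z-o[2])/d[:,2])[:,None]
E
python3 -c "
from h import *
wsnap('w2')"
```

```text
time: 3.28
eef_pos: [0.4181, 0.0273, 0.2387]
tcp_rot: [-180.0, 0.0, -9.1]
wrist_force: [0.3, -0.3, -1.0]
finger_gap: 0.683
grasp_force: 0.0
[0.41805874 0.02730258 0.23868479] [-1.79999412e+02  1.26837766e-02 -9.05743650e+00] 0.6830643550965451
```

View pics/w2.png

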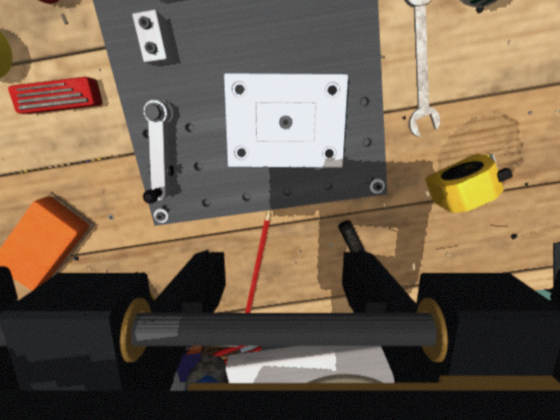

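The wrist view shows the block top corners at (224,74), (348,74), (345,167) and (227,166). The plate's near corners are at (155,224) and (387,194), the latch pivot at (155,112) and the post at (152,196). The stop's right edge runs from (157,12) to (165,60).

```bash
python3 - <<'E'
from h import *
b=wonz('w2',[[224,74],[348,74],[345,167],[227,166]],.052)
print("blk",*fitrect(b,np.array([[.045,.06],[.045,-.06],[-.045,-.06],[-.045,.06]])))
c=wonz('w2',[[155,224],[387,194]],.012)[:,:2]; v=c[0]-c[1]; a=np.arctan2(-v[0],v[1]); 
n=np.array([np.cos(a),np.sin(a)]); print("plate edge",c,a,"jig c",c.mean(0)+.135*n)
print("pivot, post",wonz('w2',[[155,112]],.037),wonz('w2',[[152,196]],.065))
s=wonz('w2',[[157,12],[165,60]],.038); print("stop edge",s)
E
```

```text
blk [0.48467676 0.0140081 ] -0.16007208079848326 [0.00053183 0.00022753 0.00250558 0.00207844]
plate edge [[ 0.38885454  0.19413426]
 [ 0.38176763 -0.09408532]] -0.02458364657751584 jig c [0.52027029 0.04670601]
pivot, post [[0.51619596 0.14822888 0.037     ]] [[0.43372055 0.16345488 0.065     ]]
stop edge [[0.60492738 0.12084151 0.038     ]
 [0.56272917 0.1243793  0.038     ]]
```

```bash
python3 -m creep '[{"x":-4,"y":0,"z":50,"rx":0,"ry":0,"rz":0,"claw":0.32},{"x":-4,"y":0,"z":100,"rx":0,"ry":0,"rz":0,"claw":0.32},{"x":-4,"y":0,"z":150,"rx":0,"ry":0,"rz":0,"claw":0.32},{"x":-4,"y":0,"z":190,"rx":0,"ry":0,"rz":0,"claw":0.32},{"x":-4,"y":0,"z":212,"rx":0,"ry":0,"rz":0,"claw":0.32}]'; python3 -m creep '[{"x":3,"y":0,"z":0,"rx":0,"ry":0,"rz":0,"claw":0.32},{"x":6,"y":0,"z":0,"rx":0,"ry":0,"rz":0,"claw":0.32},{"x":9,"y":0,"z":0,"rx":0,"ry":0,"rz":0,"claw":0.32},{"x":12,"y":0,"z":0,"rx":0,"ry":0,"rz":0,"claw":0.32},{"x":15,"y":0,"z":0,"rx":0,"ry":0,"rz":0,"claw":0.32}]'; python3 -m creep '[{"x":3,"y":0,"z":0,"rx":0,"ry":0,"rz":0,"claw":0.32},{"x":6,"y":0,"z":0,"rx":0,"ry":0,"rz":0,"claw":0.32},{"x":9,"y":0,"z":0,"rx":0,"ry":0,"rz":0,"claw":0.32},{"x":12,"y":0,"z":0,"rx":0,"ry":0,"rz":0,"claw":0.32},{"x":15,"y":0,"z":0,"rx":0,"ry":0,"rz":0,"claw":0.32}]'
```

```text
time: 3.95
eef_pos: [0.4136, 0.028, 0.0251]
tcp_rot: [-180.0, 0.1, -9.1]
wrist_force: [0.9, -0.9, -0.3]
finger_gap: 0.682
grasp_force: 0.0
time: 4.58
eef_pos: [0.4293, 0.0254, 0.0271]
tcp_rot: [180.0, -0.0, -9.2]
wrist_force: [-0.1, 0.5, -0.6]
finger_gap: 0.68
grasp_force: 0.0
time: 5.2
eef_pos: [0.441, 0.0238, 0.0266]
tcp_rot: [-180.0, 0.4, -9.2]
wrist_force: [-11.1, 0.9, 9.0]
finger_gap: 0.678
grasp_force: 5.7
```

```bash
python3 -m creep '[{"x":4,"y":-2,"z":0,"rx":0,"ry":0,"rz":-0.014,"claw":0.32},{"x":8,"y":-4,"z":0,"rx":0,"ry":0,"rz":-0.028,"claw":0.32},{"x":12,"y":-6,"z":0,"rx":0,"ry":0,"rz":-0.042,"claw":0.32},{"x":16,"y":-8,"z":0,"rx":0,"ry":0,"rz":-0.056,"claw":0.32},{"x":20,"y":-10,"z":0,"rx":0,"ry":0,"rz":-0.07,"claw":0.32}]'; python3 -m creep '[{"x":4,"y":-2,"z":0,"rx":0,"ry":0,"rz":-0.014,"claw":0.32},{"x":8,"y":-4,"z":0,"rx":0,"ry":0,"rz":-0.028,"claw":0.32},{"x":12,"y":-6,"z":0,"rx":0,"ry":0,"rz":-0.042,"claw":0.32},{"x":16,"y":-8,"z":0,"rx":0,"ry":0,"rz":-0.056,"claw":0.32},{"x":20,"y":-10,"z":0,"rx":0,"ry":0,"rz":-0.07,"claw":0.32}]'
python3 -c "
from h import *
wsnap('w3')
s=read_camera('scene');cv2.imwrite('pics/scene3.png',s[...,::-1])
a=cv2.imread('pics/w3.png');cv2.imwrite('pics/w3s.png',np.hstack([cv2.resize(a,None,fx=.7,fy=.7),cv2.resize(s[165:290,165:330,::-1],(388,294))]))"
```

```text
time: 5.82
eef_pos: [0.4637, 0.0297, 0.0265]
tcp_rot: [180.0, 0.2, -5.2]
wrist_force: [-6.3, -2.3, 3.1]
finger_gap: 0.682
grasp_force: 3.0
time: 6.45
eef_pos: [0.4847, 0.0377, 0.0265]
tcp_rot: [180.0, 0.2, -1.2]
wrist_force: [-6.5, -3.6, 3.1]
finger_gap: 0.679
grasp_force: 3.0
[0.48465635 0.03771996 0.02651614] [179.98023489   0.21177352  -1.19616522] 0.6788261486063352
```

View pics/w3s.png

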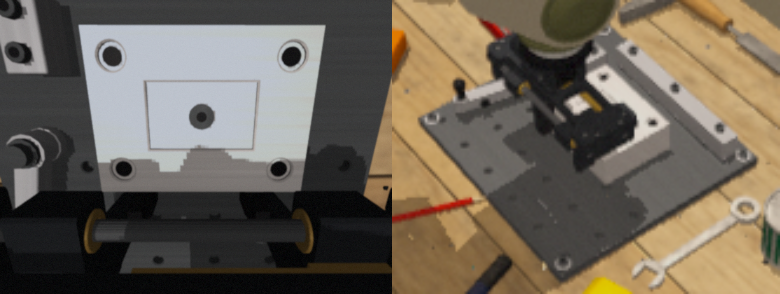

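The wrist view shows the block square against both fingers. Its far corners are at full-size pixels (114,39) and (464,34), and the stop is at the left edge.

```bash
python3 - <<'E'
from h import *
b=wonz('w3',np.array([[80,27],[325,24],[302,192],[105,190]])/.7,.052); print(b,fitrect(b[:2],np.array([[.045,.06],[.045,-.06]])))
print("stop corner",wonz('w3',np.array([[47,72]])/.7,.038), "hinge",wonz('w3',np.array([[27,151]])/.7,.037))
E
```

```text
[[ 0.58499819  0.09354409  0.052     ]
 [ 0.58381005 -0.02583103  0.052     ]
 [ 0.49283367 -0.02512865  0.052     ]
 [ 0.49672226  0.09404766  0.052     ]] (array([0.53940635, 0.03430439]), np.float64(-0.009952674854288005), array([0.00030948, 0.00030948]))
stop corner [[0.56531704 0.12325887 0.038     ]] hinge [[0.5177908  0.14732719 0.037     ]]
```

```bash
python3 -m creep '[{"x":4,"y":-2,"z":0,"rx":0,"ry":0,"rz":0,"claw":0.32},{"x":8,"y":-4,"z":0,"rx":0,"ry":0,"rz":0,"claw":0.32},{"x":12,"y":-6,"z":0,"rx":0,"ry":0,"rz":0,"claw":0.32},{"x":16,"y":-8,"z":0,"rx":0,"ry":0,"rz":0,"claw":0.32},{"x":20,"y":-10,"z":0,"rx":0,"ry":0,"rz":0,"claw":0.32}]'; python3 -m creep '[{"x":3,"y":-1.5,"z":0,"rx":0,"ry":0,"rz":0,"claw":0.32},{"x":6,"y":-3,"z":0,"rx":0,"ry":0,"rz":0,"claw":0.32},{"x":9,"y":-4,"z":0,"rx":0,"ry":0,"rz":0,"claw":0.32},{"x":11,"y":-4,"z":0,"rx":0,"ry":0,"rz":0,"claw":0.32},{"x":13,"y":-4,"z":0,"rx":0,"ry":0,"rz":0,"claw":0.32}]'
```

```text
time: 7.18
eef_pos: [0.5051, 0.0474, 0.0265]
tcp_rot: [180.0, 0.2, -1.2]
wrist_force: [-5.4, -2.5, 2.1]
finger_gap: 0.68
grasp_force: 2.7
time: 7.8
eef_pos: [0.5177, 0.0514, 0.0265]
tcp_rot: [-180.0, 0.2, -1.2]
wrist_force: [-6.6, 0.2, 3.9]
finger_gap: 0.676
grasp_force: 3.5
```

```bash
python3 -m creep '[{"x":1,"y":0,"z":0,"rx":0,"ry":0,"rz":0,"claw":0.32},{"x":2,"y":0,"z":0,"rx":0,"ry":0,"rz":0,"claw":0.32},{"x":3,"y":0,"z":0,"rx":0,"ry":0,"rz":0,"claw":0.32}]'; python3 -m creep '[{"x":1,"y":0,"z":0,"rx":0,"ry":0,"rz":0,"claw":0.32},{"x":2,"y":0,"z":0,"rx":0,"ry":0,"rz":0,"claw":0.32}]';  python3 -m creep '[{"x":0,"y":0,"z":0,"rx":0,"ry":0,"rz":0,"claw":0.32}]'
```

```text
time: 8.18
eef_pos: [0.5196, 0.0514, 0.0265]
tcp_rot: [-180.0, 0.4, -1.2]
wrist_force: [-14.6, -1.0, 9.0]
finger_gap: 0.679
grasp_force: 7.2
time: 8.43
eef_pos: [0.5196, 0.0514, 0.0265]
tcp_rot: [-180.0, 0.6, -1.2]
wrist_force: [-23.2, -2.5, 17.1]
finger_gap: 0.681
grasp_force: 11.6
time: 8.55
eef_pos: [0.5196, 0.0514, 0.0265]
tcp_rot: [-180.0, 0.6, -1.2]
wrist_force: [-20.7, -1.8, 14.8]
finger_gap: 0.68
grasp_force: 10.4
```

```bash
python3 -m creep '[{"x":-10,"y":0,"z":0,"rx":0,"ry":0,"rz":0,"claw":0.4},{"x":-20,"y":5,"z":-20,"rx":0,"ry":0,"rz":0,"claw":0.66},{"x":-20,"y":10,"z":-60,"rx":0,"ry":0,"rz":0,"claw":0.66},{"x":0,"y":50,"z":-90,"rx":0,"ry":0,"rz":-0.17,"claw":0.66},{"x":30,"y":80,"z":-90,"rx":0,"ry":0,"rz":-0.34,"claw":0.66}]'; python3 -m creep '[{"x":0,"y":0,"z":0,"rx":0,"ry":0,"rz":-0.17,"claw":0.66},{"x":0,"y":0,"z":0,"rx":0,"ry":0,"rz":-0.34,"claw":0.66},{"x":0,"y":0,"z":0,"rx":0,"ry":0,"rz":-0.51,"claw":0.66},{"x":0,"y":0,"z":0,"rx":0,"ry":0,"rz":-0.68,"claw":0.66},{"x":0,"y":0,"z":0,"rx":0,"ry":0,"rz":-0.85,"claw":0.66}]'; python3 -m creep '[{"x":0,"y":0,"z":0,"rx":0,"ry":0,"rz":-0.17,"claw":0.66},{"x":0,"y":0,"z":0,"rx":0,"ry":0,"rz":-0.34,"claw":0.66},{"x":0,"y":0,"z":0,"rx":0,"ry":0,"rz":-0.38,"claw":0.66},{"x":0,"y":0,"z":0,"rx":0,"ry":0,"rz":-0.38,"claw":0.66}]'
python3 -c "
from h import *
wsnap('w4')"
```

```text
time: 9.18
eef_pos: [0.5541, -0.0308, 0.1195]
tcp_rot: [179.8, -0.3, 18.6]
wrist_force: [0.2, 0.8, 0.1]
finger_gap: 0.34
grasp_force: 0.0
time: 9.8
eef_pos: [0.5528, -0.0295, 0.1167]
tcp_rot: [179.9, -0.0, 67.3]
wrist_force: [-0.1, 0.1, 0.8]
finger_gap: 0.34
grasp_force: 0.0
time: 10.3
eef_pos: [0.5527, -0.0295, 0.1167]
tcp_rot: [180.0, -0.0, 88.7]
wrist_force: [-0.4, 0.2, 0.4]
finger_gap: 0.338
grasp_force: 0.0
[ 0.55267429 -0.02952583  0.11671986] [ 1.79962959e+02 -8.57282979e-04  8.87053321e+01] 0.3375496770699993
```

View pics/w4.png

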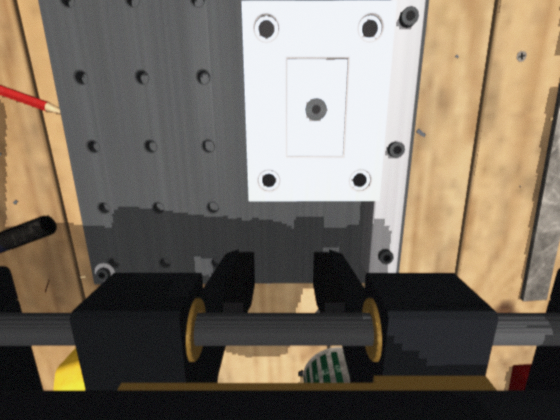

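The block's right end is at row 201, columns 248-375. Its far face lies along the fence, and the fingers are clear to the right of it.

```bash
python3 - <<'E'
from h import *
print(wonz('w4',[[248,201],[377,201],[243,3]],.052))
E
```

```text
[[ 0.52812321 -0.01068928  0.052     ]
 [ 0.61713643 -0.01271529  0.052     ]
 [ 0.5317581   0.10840647  0.052     ]]
```

```bash
python3 -m creep '[{"x":-16,"y":22,"z":10,"rx":0,"ry":0,"rz":0,"claw":0.66},{"x":-16,"y":22,"z":50,"rx":0,"ry":0,"rz":0,"claw":0.66},{"x":-16,"y":22,"z":80,"rx":0,"ry":0,"rz":0,"claw":0.66},{"x":-16,"y":22,"z":90,"rx":0,"ry":0,"rz":0,"claw":0.66},{"x":-8,"y":22,"z":90,"rx":0,"ry":0,"rz":0,"claw":0.66}]'; python3 -m creep '[{"x":5,"y":0,"z":0,"rx":0,"ry":0,"rz":0,"claw":0.66},{"x":9,"y":0,"z":0,"rx":0,"ry":0,"rz":0,"claw":0.66},{"x":13,"y":0,"z":0,"rx":0,"ry":0,"rz":0,"claw":0.66},{"x":17,"y":0,"z":0,"rx":0,"ry":0,"rz":0,"claw":0.66},{"x":21,"y":0,"z":0,"rx":0,"ry":0,"rz":0,"claw":0.66}]'; python3 -m creep '[{"x":1.5,"y":0,"z":0,"rx":0,"ry":0,"rz":0,"claw":0.66},{"x":3,"y":0,"z":0,"rx":0,"ry":0,"rz":0,"claw":0.66},{"x":4,"y":0,"z":0,"rx":0,"ry":0,"rz":0,"claw":0.66},{"x":5,"y":0,"z":0,"rx":0,"ry":0,"rz":0,"claw":0.66}]'
```

```text
time: 10.98
eef_pos: [0.5745, -0.0381, 0.0269]
tcp_rot: [180.0, -0.0, 88.7]
wrist_force: [0.2, 0.1, 0.3]
finger_gap: 0.342
grasp_force: 0.0
time: 11.6
eef_pos: [0.5749, -0.018, 0.0271]
tcp_rot: [180.0, 0.1, 88.8]
wrist_force: [-1.6, -7.9, 1.4]
finger_gap: 0.34
grasp_force: 3.8
time: 12.1
eef_pos: [0.575, -0.0133, 0.0271]
tcp_rot: [180.0, 0.1, 88.8]
wrist_force: [-1.3, -7.9, 0.5]
finger_gap: 0.339
grasp_force: 3.9
```

```bash
python3 -m creep '[{"x":1.5,"y":0,"z":0,"rx":0,"ry":0,"rz":0,"claw":0.66},{"x":3,"y":0,"z":0,"rx":0,"ry":0,"rz":0,"claw":0.66},{"x":4,"y":0,"z":0,"rx":0,"ry":0,"rz":0,"claw":0.66},{"x":5,"y":0,"z":0,"rx":0,"ry":0,"rz":0,"claw":0.66}]'; python3 -m creep '[{"x":1,"y":0,"z":0,"rx":0,"ry":0,"rz":0,"claw":0.66},{"x":2,"y":0,"z":0,"rx":0,"ry":0,"rz":0,"claw":0.66}]'
```

```text
time: 12.6
eef_pos: [0.5751, -0.0082, 0.0271]
tcp_rot: [180.0, 0.1, 88.8]
wrist_force: [-2.1, -8.0, 1.5]
finger_gap: 0.339
grasp_force: 3.9
time: 12.85
eef_pos: [0.5751, -0.008, 0.0272]
tcp_rot: [180.0, 0.3, 88.8]
wrist_force: [-3.1, -21.5, 1.0]
finger_gap: 0.34
grasp_force: 10.7
```

```bash
python3 -m creep '[{"x":-12,"y":0,"z":0,"rx":0,"ry":0,"rz":0,"claw":0.66},{"x":-12,"y":0,"z":-40,"rx":0,"ry":0,"rz":0,"claw":0.66},{"x":0,"y":-10,"z":-90,"rx":0,"ry":0,"rz":0.17,"claw":0.32},{"x":40,"y":-50,"z":-90,"rx":0,"ry":0,"rz":0.34,"claw":0.32},{"x":68,"y":-90,"z":-90,"rx":0,"ry":0,"rz":0.51,"claw":0.32}]'; python3 -m creep '[{"x":0,"y":0,"z":0,"rx":0,"ry":0,"rz":0.17,"claw":0.32},{"x":0,"y":0,"z":0,"rx":0,"ry":0,"rz":0.34,"claw":0.32},{"x":0,"y":0,"z":0,"rx":0,"ry":0,"rz":0.51,"claw":0.32},{"x":0,"y":0,"z":0,"rx":0,"ry":0,"rz":0.68,"claw":0.32},{"x":0,"y":0,"z":0,"rx":0,"ry":0,"rz":0.85,"claw":0.32}]'; python3 -m creep '[{"x":0,"y":0,"z":0,"rx":0,"ry":0,"rz":0.17,"claw":0.32},{"x":0,"y":0,"z":0,"rx":0,"ry":0,"rz":0.21,"claw":0.32},{"x":0,"y":0,"z":0,"rx":0,"ry":0,"rz":0.21,"claw":0.32}]'
python3 -c "
from h import *
wsnap('w5')"
```

```text
time: 13.48
eef_pos: [0.4855, 0.066, 0.1172]
tcp_rot: [180.0, -0.1, 59.2]
wrist_force: [-0.1, -0.0, -0.3]
finger_gap: 0.652
grasp_force: 0.0
time: 14.1
eef_pos: [0.4866, 0.065, 0.1168]
tcp_rot: [-180.0, -0.0, 10.5]
wrist_force: [-0.7, -1.0, 0.3]
finger_gap: 0.682
grasp_force: 0.0
time: 14.48
eef_pos: [0.4866, 0.065, 0.1168]
tcp_rot: [-180.0, -0.0, -1.2]
wrist_force: [0.1, 0.2, -0.2]
finger_gap: 0.68
grasp_force: 0.0
[0.48657572 0.064972   0.11679031] [-1.79983978e+02 -2.39606329e-03 -1.19416689e+00] 0.6803116866424685
```

View pics/w5.png

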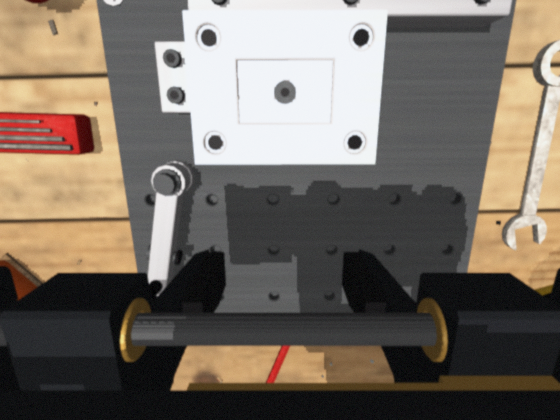

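The block sits against the fence at the top and the stop at (175,75). The latch is still open, with the pivot at (168,180) and the post at (155,287). I'll press once more on the near face, then back off.

```bash
python3 -m creep '[{"x":0,"y":3,"z":40,"rx":0,"ry":0,"rz":0,"claw":0.32},{"x":0,"y":3,"z":75,"rx":0,"ry":0,"rz":0,"claw":0.32},{"x":0,"y":3,"z":90,"rx":0,"ry":0,"rz":0,"claw":0.32},{"x":12,"y":3,"z":90,"rx":0,"ry":0,"rz":0,"claw":0.32},{"x":24,"y":3,"z":90,"rx":0,"ry":0,"rz":0,"claw":0.32}]'; python3 -m creep '[{"x":4,"y":0,"z":0,"rx":0,"ry":0,"rz":0,"claw":0.32},{"x":7,"y":0,"z":0,"rx":0,"ry":0,"rz":0,"claw":0.32},{"x":9,"y":0,"z":0,"rx":0,"ry":0,"rz":0,"claw":0.32},{"x":11,"y":0,"z":0,"rx":0,"ry":0,"rz":0,"claw":0.32},{"x":12,"y":0,"z":0,"rx":0,"ry":0,"rz":0,"claw":0.32}]'; python3 -m creep '[{"x":1,"y":0,"z":0,"rx":0,"ry":0,"rz":0,"claw":0.32},{"x":1,"y":0,"z":0,"rx":0,"ry":0,"rz":0,"claw":0.32}]'
```

```text
time: 15.15
eef_pos: [0.5121, 0.0613, 0.0276]
tcp_rot: [180.0, -0.1, -1.2]
wrist_force: [-0.7, 0.6, 0.0]
finger_gap: 0.678
grasp_force: 0.0
time: 15.78
eef_pos: [0.5199, 0.0613, 0.0268]
tcp_rot: [180.0, 0.4, -1.2]
wrist_force: [-15.1, -2.2, 10.8]
finger_gap: 0.681
grasp_force: 7.0
time: 16.02
eef_pos: [0.5198, 0.0613, 0.0268]
tcp_rot: [180.0, 0.5, -1.2]
wrist_force: [-16.5, -2.0, 13.2]
finger_gap: 0.679
grasp_force: 8.0
```

```bash
python3 -m creep '[{"x":-10,"y":0,"z":0,"rx":0,"ry":0,"rz":0,"claw":0.32},{"x":-25,"y":0,"z":-20,"rx":0,"ry":0,"rz":0,"claw":0.32},{"x":-30,"y":0,"z":-70,"rx":0,"ry":0,"rz":0,"claw":0.6},{"x":-50,"y":-30,"z":-110,"rx":0,"ry":0,"rz":-0.17,"claw":1},{"x":-70,"y":-80,"z":-110,"rx":0,"ry":0,"rz":-0.34,"claw":1}]'; python3 -m creep '[{"x":0,"y":0,"z":0,"rx":0,"ry":0,"rz":-0.17,"claw":1},{"x":0,"y":0,"z":0,"rx":0,"ry":0,"rz":-0.34,"claw":1},{"x":0,"y":0,"z":0,"rx":0,"ry":0,"rz":-0.51,"claw":1},{"x":0,"y":0,"z":0,"rx":0,"ry":0,"rz":-0.68,"claw":1},{"x":0,"y":0,"z":0,"rx":0,"ry":0,"rz":-0.85,"claw":1}]'; python3 -m creep '[{"x":0,"y":0,"z":0,"rx":0,"ry":0,"rz":-0.17,"claw":1},{"x":0,"y":0,"z":0,"rx":0,"ry":0,"rz":-0.206,"claw":1},{"x":0,"y":0,"z":0,"rx":0,"ry":0,"rz":-0.206,"claw":1}]'
python3 -c "
from h import *
s=manip.get_state();Rt=R.from_euler('xyz',s['tcp_rot'],degrees=True);print(Rt.inv().apply(np.array([.439,.195,.046])-s['eef_pos'])*1000, s['tcp_rot'])"
```

```text
time: 16.65
eef_pos: [0.4562, 0.1429, 0.1395]
tcp_rot: [179.9, -0.4, 18.4]
wrist_force: [0.0, 0.5, -1.1]
finger_gap: 0.364
grasp_force: 0.0
time: 17.27
eef_pos: [0.4552, 0.1427, 0.1367]
tcp_rot: [180.0, -0.0, 67.3]
wrist_force: [0.8, 0.5, -0.6]
finger_gap: 0.005
grasp_force: 0.0
time: 17.65
eef_pos: [0.4552, 0.1426, 0.1367]
tcp_rot: [180.0, -0.0, 78.6]
wrist_force: [-0.3, -0.2, 0.3]
finger_gap: 0.002
grasp_force: 0.0
[ 48.1447497  -26.22189349  90.74585746] [ 1.79990307e+02 -4.55821816e-03  7.86254036e+01]
```

```bash
python3 -m creep '[{"x":30,"y":-20,"z":0,"rx":0,"ry":0,"rz":0,"claw":1},{"x":48,"y":-26,"z":10,"rx":0,"ry":0,"rz":0,"claw":1},{"x":48,"y":-26,"z":50,"rx":0,"ry":0,"rz":0,"claw":1},{"x":48,"y":-26,"z":80,"rx":0,"ry":0,"rz":0,"claw":1},{"x":48,"y":-26,"z":90,"rx":0,"ry":0,"rz":0,"claw":1}]'; python3 -m creep '[{"x":-3,"y":0,"z":0,"rx":0,"ry":0,"rz":0,"claw":1},{"x":-6,"y":0,"z":0,"rx":0,"ry":0,"rz":0,"claw":1},{"x":-9,"y":0,"z":0,"rx":0,"ry":0,"rz":0,"claw":1},{"x":-12,"y":0,"z":0,"rx":0,"ry":0,"rz":0,"claw":1},{"x":-14,"y":0,"z":0,"rx":0,"ry":0,"rz":0,"claw":1}]'
```

```text
time: 18.27
eef_pos: [0.4385, 0.1947, 0.0456]
tcp_rot: [-179.9, 0.0, 78.7]
wrist_force: [0.4, -0.7, -0.7]
finger_gap: 0.007
grasp_force: 0.0
time: 18.9
eef_pos: [0.4364, 0.1809, 0.047]
tcp_rot: [180.0, -0.0, 78.8]
wrist_force: [-0.1, 1.0, 1.0]
finger_gap: 0.007
grasp_force: 0.5
```

```bash
python3 -c "
from h import *
wsnap('w6')
s=read_camera('scene');cv2.imwrite('pics/s6.png',cv2.resize(s[165:265,165:295,::-1],None,fx=5,fy=5,interpolation=cv2.INTER_CUBIC))"
```

```text
[0.43644844 0.18091617 0.04704865] [ 1.79969837e+02 -2.07823795e-02  7.87512263e+01] 0.006818473439381837
```

View pics/s6.png

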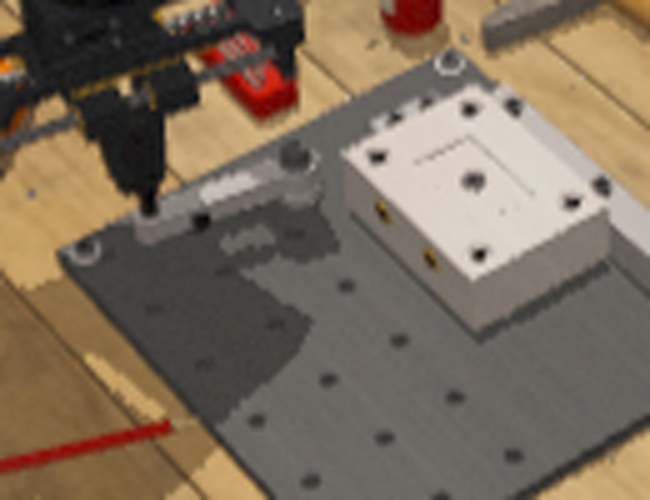

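The picture shows the fingertip at the latch post at about (148,210), with the block home against the fence and stop. Now I'll swing the latch round its arc.

```bash
for i in 1; do python3 -m creep '[{"x":-8.7,"y":-1.4,"z":0,"rx":0,"ry":0,"rz":-0.1,"claw":1},{"x":-17.4,"y":-1.9,"z":0,"rx":0,"ry":0,"rz":-0.2,"claw":1},{"x":-26.2,"y":-1.5,"z":0,"rx":0,"ry":0,"rz":-0.3,"claw":1},{"x":-34.9,"y":-0.2,"z":0,"rx":0,"ry":0,"rz":-0.4,"claw":1},{"x":-43.4,"y":1.9,"z":0,"rx":0,"ry":0,"rz":-0.5,"claw":1}]'; done; python3 -m creep '[{"x":-8.7,"y":-1.4,"z":0,"rx":0,"ry":0,"rz":-0.1,"claw":1},{"x":-17.4,"y":-1.9,"z":0,"rx":0,"ry":0,"rz":-0.2,"claw":1},{"x":-26.2,"y":-1.5,"z":0,"rx":0,"ry":0,"rz":-0.3,"claw":1},{"x":-34.9,"y":-0.2,"z":0,"rx":0,"ry":0,"rz":-0.4,"claw":1},{"x":-43.4,"y":1.9,"z":0,"rx":0,"ry":0,"rz":-0.5,"claw":1}]'; python3 -m creep '[{"x":-8.7,"y":-1.4,"z":0,"rx":0,"ry":0,"rz":-0.1,"claw":1},{"x":-17.4,"y":-1.9,"z":0,"rx":0,"ry":0,"rz":-0.2,"claw":1},{"x":-26.2,"y":-1.5,"z":0,"rx":0,"ry":0,"rz":-0.3,"claw":1},{"x":-34.9,"y":-0.2,"z":0,"rx":0,"ry":0,"rz":-0.4,"claw":1},{"x":-43.4,"y":1.9,"z":0,"rx":0,"ry":0,"rz":-0.5,"claw":1}]'
```

```text
time: 19.62
eef_pos: [0.4299, 0.1379, 0.0468]
tcp_rot: [180.0, -0.0, 107.6]
wrist_force: [1.2, 1.4, 0.1]
finger_gap: 0.005
grasp_force: 0.6
time: 20.25
eef_pos: [0.4446, 0.0971, 0.0467]
tcp_rot: [-180.0, -0.0, 136.3]
wrist_force: [-0.3, 1.2, -0.2]
finger_gap: -0.002
grasp_force: 0.5
time: 20.88
eef_pos: [0.477, 0.0684, 0.0466]
tcp_rot: [-180.0, -0.1, 164.9]
wrist_force: [-0.8, 0.9, 1.3]
finger_gap: 0.003
grasp_force: 0.5
```

```bash
python3 -m creep '[{"x":-8.7,"y":-1.4,"z":0,"rx":0,"ry":0,"rz":-0.1,"claw":1},{"x":-17.4,"y":-1.9,"z":0,"rx":0,"ry":0,"rz":-0.2,"claw":1},{"x":-21.5,"y":-1.8,"z":0,"rx":0,"ry":0,"rz":-0.24,"claw":1},{"x":-23.5,"y":-1.8,"z":0,"rx":0,"ry":0,"rz":-0.24,"claw":1},{"x":-25,"y":-1.8,"z":0,"rx":0,"ry":0,"rz":-0.24,"claw":1}]'; python3 -m creep '[{"x":0,"y":0,"z":0,"rx":0,"ry":0,"rz":0,"claw":1}]'
```

```text
time: 21.5
eef_pos: [0.4995, 0.0606, 0.0464]
tcp_rot: [180.0, -0.2, 178.4]
wrist_force: [-6.8, 3.9, 3.5]
finger_gap: 0.005
grasp_force: 3.7
time: 21.62
eef_pos: [0.4994, 0.0606, 0.0465]
tcp_rot: [180.0, -0.2, 178.4]
wrist_force: [-5.2, 2.0, 1.0]
finger_gap: 0.002
grasp_force: 2.6
```

Resistance appeared right at the expected closed position. I'll press a little more, then retreat and look.

```bash
python3 -m creep '[{"x":-1.5,"y":0,"z":0,"rx":0,"ry":0,"rz":0,"claw":1},{"x":-3,"y":0,"z":0,"rx":0,"ry":0,"rz":0,"claw":1},{"x":-3,"y":0,"z":0,"rx":0,"ry":0,"rz":0,"claw":1}]'; python3 -m creep '[{"x":10,"y":0,"z":0,"rx":0,"ry":0,"rz":0,"claw":1},{"x":40,"y":0,"z":0,"rx":0,"ry":0,"rz":0,"claw":1},{"x":70,"y":0,"z":-40,"rx":0,"ry":0,"rz":0,"claw":1},{"x":90,"y":0,"z":-90,"rx":0,"ry":0,"rz":0,"claw":1},{"x":90,"y":0,"z":-120,"rx":0,"ry":0,"rz":0,"claw":1}]'
python3 -c "
from h import *
s=read_camera('scene');cv2.imwrite('pics/s7.png',cv2.resize(s[165:265,165:325,::-1],None,fx=5,fy=5,interpolation=cv2.INTER_CUBIC))"
```

```text
time: 22.0
eef_pos: [0.4999, 0.0606, 0.0462]
tcp_rot: [180.0, -0.5, 178.5]
wrist_force: [-15.6, -0.1, 8.7]
finger_gap: 0.003
grasp_force: 7.7
time: 22.62
eef_pos: [0.4131, 0.0626, 0.1689]
tcp_rot: [-180.0, 0.2, 178.4]
wrist_force: [1.2, 0.1, -1.2]
finger_gap: 0.006
grasp_force: 0.0
```

View pics/s7.png

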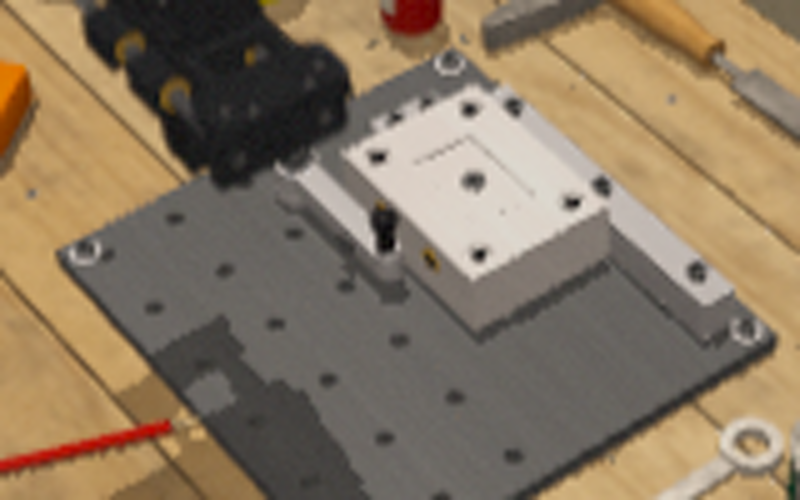

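The latch lies closed behind the block, with its post at (384,225) and the bar parallel to the near face. The block is home and the robot is clear.

```bash
python3 -c "
from workcell import workorder
print(workorder.hand_in())"
```

```text
the job is handed in; nothing more can be done
None
```

The block is pushed flush to the fence and against the end stop, the latch is closed behind it, and the job was handed in at about 23 s of the 64 s allowed; hand-in gave no verdict, so this rests on the final picture and contact forces.

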